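# Make up a sample stack on the packing-room scale

## Task

Lift the carton out of its steel rack, lay it flat on its broad side on the cork mat and let go, then take it up again across its long edges and set it flat in the middle of the scale's pan. Stack the small jar and the tin upright on it, the wider base before the narrower, each centred on the thing below, so that the stack stands by itself. Keep the jar and the tin upright all the time and leave the other things on the bench where they are.

Things in the scene. Friction and masses are not known exactly. Their poses are not given: they have to be found in the camera images.
- carton_center (a point): Closed rigid cardboard carton, 120 x 36 x 64 mm, about 250 g (0.8 to 1.25 of that); the point is its centre. Its own x runs along the 120 mm length, y across the 36 mm thickness, z along the 64 mm width. At the start it stands on a long edge in the rack, its z up, top edge 70 mm above the bench. Lying flat, its y is vertical (up or down). Standing on the mat it tips over when pushed near its top across the thickness. Its broad faces carry a white paper patch.
- rack_floor (a point): Fixed steel rack that holds the carton on edge; the point is the centre of its floor, 6 mm above the bench. x runs along the carton. Base 150 x 70 mm. Only the last 18 mm at each end are guided, by side cheeks and an end plate 50 mm high above the bench with 2 mm play a side; the middle 90 mm are open on both sides, so that fingers can take the carton by its thickness from above. The carton comes out straight up.
- mat_center (a point): Fixed cork mat, 170 (its x) x 150 (its y) x 3 mm, lying on the bench; the point is the centre of its upper face. Clear at the start.
- pan_center (a point): Square steel pan, 170 x 170 mm, of a fixed bench scale; the point is the centre of its flat upper face, 45 mm above the bench, x and y along its edges. The pan does not move. A low grey console (30 mm high) reaches out to 130 mm from the centre on its +x side, away from the robot.
- jar_center (a point): The small squat jar, black with a flat yellow lid and a white label: 60 mm body diameter, lid 62 mm diameter on the top 18 mm, 66 mm high in all, about 280 g (0.8 to 1.25). The point is its centre, 33 mm above its base, z up its axis. Stands upright on the bench to the right; jar and tin may stand in either of two places. The other jars are bigger.
- tin_center (a point): The slim plain metal tin with flat ends: 46 mm diameter, 78 mm high, about 150 g (0.8 to 1.25). The point is its centre, 39 mm above its base, z up its axis. Stands upright on the bench to the right.
- carton: The same carton as carton_center; origin in the middle of the long edge face on which it stands at the start, same axes.
- jar: The same jar as jar_center; origin at the centre of its underside.
- tin: The same tin as tin_center; origin at the centre of its underside.
- big_jar_a: Bystander: big black jar with yellow lid, 84 mm diameter, 105 mm high, loose, left of the scale; origin under its centre. Leave alone.
- big_jar_b: Bystander: another big jar, 84 x 105 mm, loose, far left; origin under its centre. Leave alone.
- big_jar_c: Bystander: another big jar without label, 84 x 105 mm, loose, far right; origin under its centre. Leave alone.
- label_roll: Bystander: roll of white labels lying flat, 60 mm diameter, 30 mm high, loose, between the two places of jar and tin; origin under its centre. Leave alone.
Things that resemble listed ones, but are neither listed nor needed, are in the scene too. What is shaped like the jar but blue or red is not meant. Of the things shaped like the tin, the aluminium one is meant.

How it is judged (in metres and radians):
On the way, in this order (a step that is already met when the one before it is completed fails the run):
1. the carton lies flat on the cork mat, let go ((angle between carton_center's own y axis and vertical below 0.12 rad or angle between carton_center's own y axis and vertical above 3.0216 rad) and height (world z) of carton_center between 0.015 and 0.026 m and horizontal distance between carton_center and mat_center below 0.08 m and linear speed of carton below 0.03 m/s and contact force between carton and the fingers below 0.1 N), for 0.2 s.
2. the carton lies flat in the middle of the pan (within 25 mm), let go ((angle between carton_center's own y axis and vertical below 0.12 rad or angle between carton_center's own y axis and vertical above 3.0216 rad) and height (world z) of carton_center between 0.058 and 0.068 m and horizontal distance between carton_center and pan_center below 0.025 m and contact force between carton and the fingers below 0.1 N), for 0.2 s.
3. the jar stands upright on the carton, centred within 15 mm, let go ((angle between carton_center's own y axis and vertical below 0.12 rad or angle between carton_center's own y axis and vertical above 3.0216 rad) and height (world z) of carton_center between 0.058 and 0.068 m and horizontal distance between carton_center and pan_center below 0.025 m and angle between jar_center's own z axis and vertical below 0.1 rad and height (world z) of jar_center between 0.108 and 0.12 m and horizontal distance between jar_center and carton_center below 0.015 m and contact force between jar and the fingers below 0.1 N), for 0.2 s.
At the end, for the whole second after the job is handed in: The carton lies flat on the pan with its centre within 25 mm of the pan's, the jar stands upright on the carton within 15 mm of its centre, the tin stands upright on the jar within 13 mm of its centre; all released and at rest (all of step 3 and angle between tin_center's own z axis and vertical below 0.1 rad and height (world z) of tin_center between 0.179 and 0.193 m and horizontal distance between tin_center and jar_center below 0.013 m and linear speed of each of carton, jar, tin below 0.02 m/s and contact force between each of carton, tin and the fingers below 0.1 N); the robot touches nothing.
It fails at once if a bystander is moved more than 30 mm (distance of any of big_jar_a, big_jar_b, big_jar_c, label_roll from where it was at the start of the episode above 0.03 m).
It fails at once if the jar or the tin is tipped over (more than 0.6 rad) (angle between any of jar_center, tin_center's own z axis and vertical above 0.6 rad).
It also fails if it takes over 72 s, if anything falls off the work surface, if the arm or the gripper's body presses on something with over 40 N, if the wrist force passes 120 N, or if a joint passes its speed limit or range.

## Robot

A 6-joint arm with a two-finger parallel gripper is mounted at the origin on the work surface. World frame = base frame: x ahead of the robot, y to its left, z up, the work surface at z = 0. Lengths are in mm, angles in rad, forces in N, time in s.
With the tool pointing down it reaches from about 400 to 825 mm from the base axis. Payload 7 kg.
Tool frame: the origin (TCP) lies at the very end of the fingers, on their centre line; the grasp point (between the pads) lies 19 mm behind it; z points along the fingers, y is the line along which they close (so a half turn about z gives the same grasp; the last joint's range is limited). The gripper opens to 88 mm and grips with 3 to 60 N. Pads are 19 mm wide; open, the fingers measure 130 mm over their backs; the gripper's body (78 mm by 193 mm) begins 47 mm behind the grasp point.
Start: joints at [-0.882, 0.359, 0.012, 0, -1.224, -0.288], TCP at [263.327, -621.493, 191.761] pointing down, gripper open.
Joint ranges: [-3.07, 3.07], [-1.43, 2.12], [-1.02, 1.25], [-3.03, 1.67], [-3.05, -0], [-3.03, 3.03]. Speed limits (rad/s): [2.39, 2.39, 3.01, 3.14, 3.14, 3.14].

## Interface

Orientations are given as a unit quaternion [x, y, z, w].
In Python, from plant import bot gives the robot as it stands. Calls block until the motion is done:
- bot.move_ptp(position, orientation): joint-space move of the TCP to a pose.
- bot.line_to(position, velocity=150, ori=None): straight line of the TCP; ori=None keeps the orientation; velocity is the mean speed in mm/s.
- bot.move_joints(angles): joint-space move.
- bot.move_gripper(opening, force=None): finger opening in mm; force is the grip in N (None keeps the last); returns when the fingers have stopped.
- bot.pause(seconds).
- bot.solve_ik(position, orientation): joint angles nearest the present ones, or None.
- bot.read_state(): the state.
- bot.camera(name): name is "side" or "top" or "wrist"; returns the picture (480x640x3 uint8, red, green, blue); there is no depth.
- bot.get_calibration(name): a dict with "fx", "fy", "cx", "cy" (pixels), "view" (4x4, takes a point from world to camera coordinates); the wrist camera has in their place "T_tool_cam" (4x4, takes a point from camera to tool coordinates, whose origin is the TCP and whose axes are the flange's). Camera axes: x right, y up, looking along -z (the intrinsics and any distortion apply to the point x, -y, -z); pixel columns grow to the right and rows downward; lengths in mm; the calibration is good to about 2 mm. The wrist camera is an equidistant fisheye: a pixel r from the principal point sees the ray r / f radians off the axis. A picture is of the moment at which its call begins: read the wrist's pose just before it. get_calibration takes no time and is no camera call.
A pose or a line that the arm cannot do raises bot.Unreachable and nothing moves.
- bot.close_job(): hands the job in; it is judged then, once.
The state is a dict: "t": time; "joint_pos": joint angles; "qvel": joint speeds; "tau": joint torques, N m; "tcp_pos": TCP position; "eef_rot": TCP orientation; "contact_force": force on the tool from outside, world axes, zero at the start; "moment": the same for the moment, N m; "width": finger opening in mm; "finger_force": force on a finger pad.
Only numpy, scipy, OpenCV 4.12 (cv2) and the standard library are available. Lean on these libraries where they do the work, as an engineer would, in place of code of your own. Each camera call takes 0.05 s, during which the arm holds its last target. There are 200 camera calls.

## Working session

There is one attempt and no reset: what is moved stays moved. The work goes in short steps, each a Python script; the robot and the scene stay as the last script left them, time stands still between calls to the robot, and variables do not carry over. Pictures are saved under pics/ and viewed, at most 10 in all, crops included, and the job is handed in when it is done.

```bash
ls; mkdir -p pics
python3 - <<'E'
from plant import bot
import cv2,numpy as np
for n in("top","side"):
    cv2.imwrite(f"pics/{n}0.png",bot.camera(n)[:,:,::-1]); c=bot.get_calibration(n); print(n,{k:(np.round(v,3).tolist()) for k,v in c.items()})
c=bot.get_calibration("wrist");print({k:(np.round(v,3).tolist()) for k,v in c.items()})
s=bot.read_state();print(s)
E
```

```text
pics
top {'fx': 501.964, 'fy': 501.964, 'cx': 331.001, 'cy': 236.969, 'view': [[-0.03, -0.999, -0.033, 30.7], [0.995, -0.033, 0.089, -508.836], [-0.09, -0.03, 0.995, -991.041], [0.0, 0.0, 0.0, 1.0]]}
side {'fx': 621.031, 'fy': 621.031, 'cx': 311.369, 'cy': 250.847, 'view': [[-0.953, -0.304, -0.017, 454.051], [0.206, -0.685, 0.699, -146.407], [-0.224, 0.662, 0.715, -1150.892], [0.0, 0.0, 0.0, 1.0]]}
{'fx': 371.648, 'fy': 371.648, 'cx': 321.826, 'cy': 241.619, 'T_tool_cam': [[0.001, 0.955, 0.295, 79.311], [1.0, -0.001, 0.0, -0.93], [0.0, 0.295, -0.955, -193.24], [0.0, 0.0, 0.0, 1.0]]}
{'t': 0.1, 'joint_pos': array([-8.81873706e-01,  3.59306783e-01,  1.11566337e-02, -3.03166830e-04,
       -1.22410519e+00, -2.88126565e-01]), 'qvel': array([ 0.00234142, -0.00215602,  0.00099988,  0.00121599, -0.00066053,
       -0.00146512]), 'tau': array([-2.66869734e-03, -5.84161627e+01,  2.93753636e+01,  7.01552063e+00,
        1.02051330e-02, -6.10139523e-05]), 'tcp_pos': array([ 263.14680927, -621.06322994,  190.92554904]), 'eef_rot': array([-1.99008776e-01,  9.79997426e-01,  7.11065855e-04, -2.16520233e-04]), 'contact_force': array([-0.01126101,  0.53357394, -0.66374235]), 'moment': array([ 0.05804984, -0.02973963,  0.01151615]), 'finger_force': 0.0, 'width': 87.52575099223272}
```

View pics/top0.png

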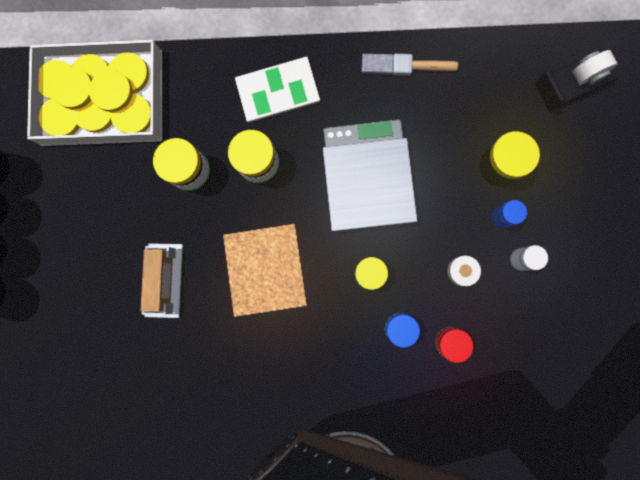

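View pics/side0.png

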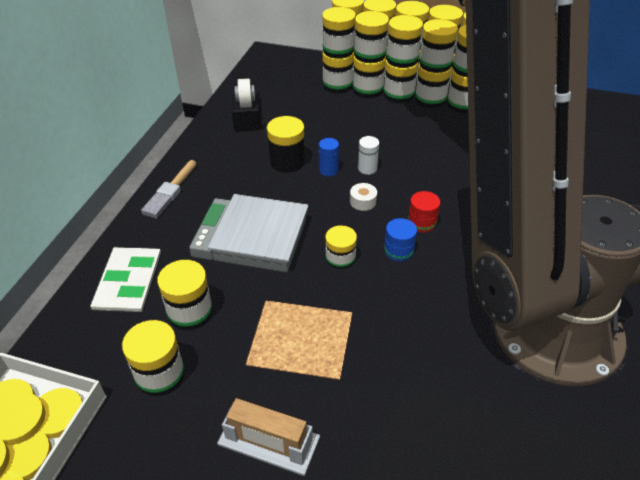

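Both views agree. Small yellow-lid jar: top (372,273), side (341,246); the blue (403,330) and red (456,345) ones are decoys and the other yellow-lid jars are bigger. Tin candidates: pale one at top (534,258) / side (368,155), and a blue one at (514,213), so the pale one looks right. Carton is at (152,280), mat (265,270), pan (370,185). Next I'll measure and make one enlarged crop to confirm.

```bash
cat > h.py <<'E'
from plant import bot
import cv2,numpy as np
def cast(name,px,z):
    c=bot.get_calibration(name);V=np.array(c["view"]);R,t=V[:3,:3],V[:3,3]
    px=np.atleast_2d(px).astype(float)
    d=np.c_[(px[:,0]-c["cx"])/c["fx"],-(px[:,1]-c["cy"])/c["fy"],-np.ones(len(px))]@R
    o=-R.T@t
    return o+d*((z-o[2])/d[:,2])[:,None]
def blob(img,lo,hi,box,k=3):
    """HSV mask inside box (x0,y0,x1,y1): largest contour"""
    m=cv2.inRange(cv2.cvtColor(img,cv2.COLOR_RGB2HSV),np.array(lo),np.array(hi))
    b=np.zeros_like(m);b[box[1]:box[3],box[0]:box[2]]=255
    m=cv2.morphologyEx(m&b,cv2.MORPH_OPEN,np.ones((k,k)))
    return max(cv2.findContours(m,0,cv2.CHAIN_APPROX_NONE)[0],key=cv2.contourArea)
def rect(name,cnt,z):
    """world centre, sizes, angle (deg, of the long side) of a contour on plane z"""
    p=cast(name,cnt[:,0],z)[:,:2].astype(np.float32)
    q=cv2.boxPoints(cv2.minAreaRect(p)); e=q[1]-q[0],q[2]-q[1]
    if np.hypot(*e[0])<np.hypot(*e[1]): e=e[::-1]
    return q.mean(0),np.hypot(*e[0]),np.hypot(*e[1]),(np.degrees(np.arctan2(e[0][1],e[0][0]))+90)%180-90
def down(phi):
    "tool down, fingers closing along world angle phi (deg)"
    a=np.radians(phi+90)/2
    return [np.cos(a),np.sin(a),0,0]
E
python3 - <<'E'
from h import *
T=cv2.imread("pics/top0.png")[:,:,::-1];S=cv2.imread("pics/side0.png")[:,:,::-1]
T=np.ascontiguousarray(T);S=np.ascontiguousarray(S)
Y=([22,120,90],[38,255,255]);B=([5,80,60],[22,255,255]);W=([0,0,110],[180,70,255])
for n,nm,im,c,box,z in[("jar","top",T,Y,(345,250,400,300),66),("jar","side",S,Y,(320,220,362,250),62),
 ("carton","top",T,B,(130,235,200,330),70),("mat","top",T,B,(215,215,315,325),3),("mat","side",S,B,(240,290,360,390),3),
 ("pan","top",T,W,(318,137,425,240),45),("tin","top",T,W,(523,240,560,280),78),("roll","top",T,W,(440,250,490,292),30),("big_c","top",T,Y,(480,120,550,190),105),("rack","top",T,W,(130,235,190,330),6)]:
    k=blob(im,*c,box); r=rect(nm,k,z); (u,v),rad=cv2.minEnclosingCircle(k)
    print(n,nm,np.round(r[0]),np.round(r[1:],1),"px",round(u),round(v),round(rad,1),np.round(cast(nm,(u,v),z)[0]))
a=cv2.resize(T[180:380,340:580],None,fx=2.5,fy=2.5,interpolation=cv2.INTER_CUBIC)[:500,:600]
a=cv2.resize(T[180:370,345:565],(440,380));b=cv2.resize(S[120:270,310:450],(355,380));
cv2.imwrite("pics/c1.png",np.hstack([a,b])[:,:,::-1])
E
```

```text
jar top [434. -61.] [61.3 61.2 88.2] px 371 273 16.8 [434. -62.  66.]
jar side [434. -61.] [ 68.7  62.4 -73.3] px 341 238 16.0 [433. -59.  62.]
carton top [433. 355.] [120.   56.3  -3.1] px 151 280 32.0 [434. 365.  70.]
mat top [449. 155.] [174.5 154.8   6.8] px 263 270 55.3 [448. 156.   3.]
mat side [448. 157.] [173.1 154.5   7. ] px 298 338 58.8 [450. 160.   3.]
pan top [621. -64.] [190.2 170.7   4.4] px 369 180 62.0 [618. -66.  45.]
tin top [ 454. -369.] [45.6 44.5 -3.7] px 534 256 13.7 [ 455. -368.   78.]
roll top [ 435. -248.] [60.9 59.5 87.1] px 464 270 16.1 [ 434. -248.   30.]
big_c top [ 646. -334.] [90.7 87.3 87.7] px 515 155 25.2 [ 644. -335.  105.]
rack top [434. 367.] [152.5  77.7  -3.4] px 162 280 40.5 [434. 365.   6.]
```

View pics/c1.png

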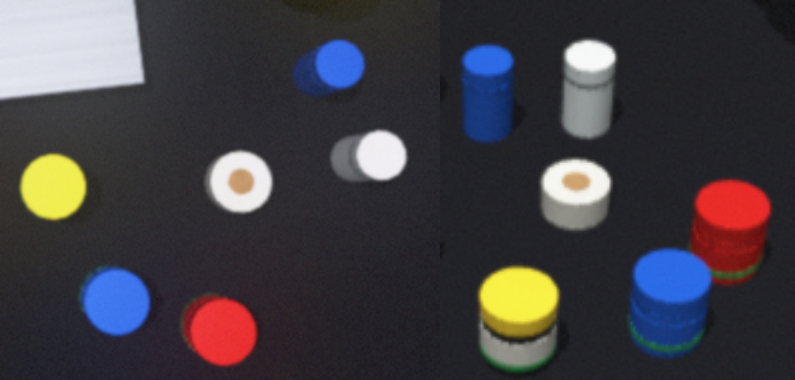

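The crop confirms it: the yellow-lidded small jar with a white label (left panel 53,187; right 518,330) is the jar, and the bare metallic tin (380,155; 588,90) is aluminium, next to a blue one that isn't meant. Next: pan corners, then a close wrist look above the carton.

```bash
cat >> h.py <<'E'
from scipy.spatial.transform import Rotation as Ro
def wcast(px,z,s):
    c=bot.get_calibration("wrist");M=np.array(c["T_tool_cam"]);px=np.atleast_2d(px).astype(float)
    u=np.c_[(px[:,0]-c["cx"])/c["fx"],-(px[:,1]-c["cy"])/c["fy"]];th=np.hypot(*u.T)
    d=np.c_[u*np.sinc(th/np.pi)[:,None]**1*(np.ones_like(th))[:,None],-np.cos(th)]
    R=Ro.from_quat(s["eef_rot"]).as_matrix();d=d@(R@M[:3,:3]).T;o=R@M[:3,3]+s["tcp_pos"]
    return o+d*((z-o[2])/d[:,2])[:,None]
def wrist(fn):
    s=bot.read_state();im=bot.camera("wrist");cv2.imwrite(fn,im[:,:,::-1]);return s,im
E
python3 - <<'E'
from h import *
p=cast("top",[(323,146),(407,139),(415,221),(332,230)],45);q=cast("side",[(232,196),(307,204),(289,262),(210,250)],45)
print(p.round(),p.mean(0).round(),q.round(),q.mean(0).round())
for y in(150,0): print(bot.solve_ik([434,355,200],down(86.7)),bot.solve_ik([434,355,200],down(266.7)))
bot.move_ptp([434,357,220],down(86.7))
s,im=wrist("pics/w1.png");print(s["t"],s["tcp_pos"],s["joint_pos"])
E
```

```text
[[ 692.   24.   45.]
 [ 699. -144.   45.]
 [ 534. -153.   45.]
 [ 521.   11.   45.]] [612. -65.  45.] [[ 701. -133.   45.]
 [ 535. -154.   45.]
 [ 516.   19.   45.]
 [ 679.   34.   45.]] [608. -58.  45.]
[ 1.03472752  0.16589906 -0.23121013  0.         -1.17368714 -2.66311971] [ 1.03472752  0.16589906 -0.23121013  0.         -1.17368714  0.47847294]
[ 1.03472752  0.16589906 -0.23121013  0.         -1.17368714 -2.66311971] [ 1.03472752  0.16589906 -0.23121013  0.         -1.17368714  0.47847294]
3.5583 [434.30945202 356.58687266 219.93770608] [ 1.03576313e+00  1.55667412e-01 -1.97504907e-01  6.82030647e-06
 -1.21777723e+00 -2.66485801e+00]
```

View pics/w1.png

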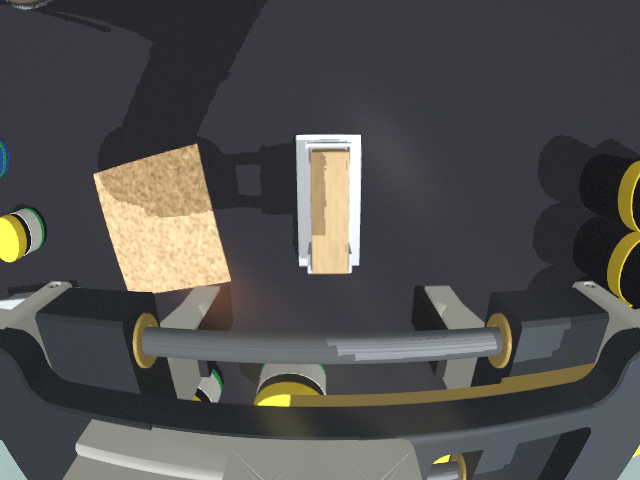

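The wrist view shows the carton top face, corners about (311,150), (350,150), (351,272), (311,272), centred in the rack and clear in the middle.

```bash
cat >> h.py <<'E'
def dn(p,phi):
    "down pose with the half turn that keeps joint 6 nearer zero"
    return min((down(phi),down(phi+180)),key=lambda o:abs(q[5]) if (q:=bot.solve_ik(list(p),o)) is not None else 9)
E
python3 - <<'E'
from h import *
im=np.ascontiguousarray(cv2.imread("pics/w1.png")[:,:,::-1])
s=bot.read_state()
p=wcast([(311,150),(350,150),(351,272),(311,272)],70,s);print(p.round(1),p.mean(0).round(1))
d=[np.linalg.norm(p[i]-p[i-1]) for i in range(4)];print(np.round(d))
k=blob(im,[5,60,60],[24,255,255],(300,140,360,280));
q=wcast(k[:,0],70,s)[:,:2].astype(np.float32);print(cv2.minAreaRect(q))
q=wcast([(297,135),(360,135),(360,265),(297,265)],6,s);print(q.round(1),q.mean(0).round(1))
q=wcast([(196,144),(231,281),(128,293),(94,173)],3,s);print(q.round(1),q.mean(0).round(1))
E
```

```text
[[373.3 349.7  70. ]
 [375.2 385.4  70. ]
 [494.8 381.7  70. ]
 [492.5 342.   70. ]] [433.9 364.7  70. ]
[119.  36. 120.  40.]
((433.97967529296875, 363.51348876953125), (36.153377532958984, 121.57991027832031), 86.92446899414062)
[[359.1 333.5   6. ]
 [362.8 401.6   6. ]
 [512.6 396.5   6. ]
 [508.3 322.7   6. ]] [435.7 363.6   6. ]
[[358.4 217.5   3. ]
 [526.3 239.4   3. ]
 [539.6  88.6   3. ]
 [375.4  71.7   3. ]] [449.9 154.3   3. ]
```

Carton is at (434, 364) with yaw about -3°, the size fits, and it agrees across views. I'll grasp it, lift, stand it on the mat's +y side and tip it.

Run:
```python
from h import *
C=[434,364];o=dn([*C,100],87)
bot.move_ptp([*C,110],o);bot.line_to([*C,34],100)
bot.move_gripper(30,25);s=bot.read_state();print(s["t"],s["width"],s["finger_force"])
bot.line_to([*C,150],150)
th=np.radians(7);m=np.array([-np.sin(th),np.cos(th)]);M=np.array([449,155])
P=M+m*47;o=dn([*P,150],97)
bot.move_ptp([*P,110],o);bot.line_to([*P,45],150);
for z in np.arange(36,29,-1):
    bot.line_to([*P,z],30);f=bot.read_state()["contact_force"][2];print(z,round(f,1),end=" ")
    if z<=32: break
s=bot.read_state();print(s["t"],s["width"],s["contact_force"],s["tcp_pos"])
bot.move_gripper(60);bot.line_to([*P,110],200);bot.move_gripper(0)
A=P+m*66
bot.line_to([*A,110],250);bot.line_to([*A,56],200);bot.line_to([*(P+m*3),56],60)
s=bot.read_state();print(s["t"],s["contact_force"])
bot.pause(.3);bot.line_to([*(P+m*20),120],200)
bot.move_gripper(88);B=M-m*10;bot.move_ptp([*B,220],o)
s,im=wrist("pics/w2.png");print(s["t"],s["tcp_pos"],s["eef_rot"])
np.save("s2.npy",s,allow_pickle=True)
```

```text
8.075 33.971288090589404 25.00000923871994
36 -3.3 35 -2.8 34 -2.4 33 -2.7 32 -2.1 11.7417 34.38205001123677 [ 0.41491239 -0.33410022 -2.06929213] [443.22393445 201.61216943  31.92803151]
16.075 [ 0.23606554 -0.10142472  0.39529095]
18.8667 [450.32561434 144.78645906 220.60066095] [ 9.98169086e-01  6.04794055e-02  5.62462088e-04 -6.33296152e-04]
```

View pics/w2.png

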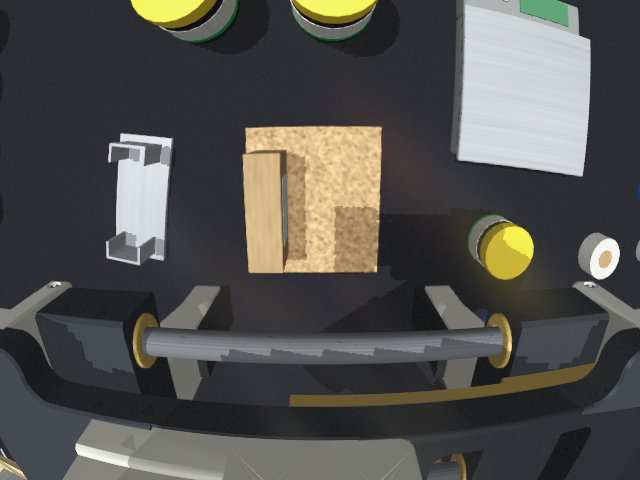

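The carton still stands on the mat's left strip (top face about (243–286, 152)–(248–282, 272)). The push was too short. I'll measure it and push further.

Run:
```python
from h import *
s=np.load("s2.npy",allow_pickle=True).item()
p=wcast([(243,153),(286,151),(281,272),(248,272)],67,s);print(p.round(1),p.mean(0).round(1))
th=np.radians(7);m=np.array([-np.sin(th),np.cos(th)]);M=np.array([449,155]);P=M+m*47
c=p.mean(0)[:2];print((c-P)@m, c-P)
o=s["eef_rot"];o=dn([*P,110],97)
bot.move_gripper(0);A=P+m*66
bot.move_ptp([*A,110],o);bot.line_to([*A,54],200)
for d in(40,30,25,20,15,10,5,0,-5,-10,-15):
    bot.line_to([*(P+m*d),54],60);q=bot.read_state();print(d,np.round(q["contact_force"][:2]@m,2),end="; ")
bot.line_to([*(P+m*5),120],200)
bot.move_gripper(88);B=M-m*10;bot.move_ptp([*B,220],o)
s,im=wrist("pics/w3.png");print(s["t"])
np.save("s3.npy",s,allow_pickle=True)
k=blob(im,[8,60,60],[24,255,255],(100,100,500,280));print(cv2.minAreaRect(k))
```

```text
[[502.4 225.1  67. ]
 [508.2 184.7  67. ]
 [388.1 177.9  67. ]
 [383.6 211.6  67. ]] [445.6 199.8  67. ]
-2.095463610540285 [ 2.3073184 -1.8278971]
40 0.21; 30 0.61; 25 0.28; 20 -0.33; 15 0.24; 10 0.16; 5 0.12; 0 0.13; -5 0.4; -10 -0.23; -15 0.38; 27.1
((311.5, 199.5), (147.0, 139.0), 90.0)
```

View pics/w3.png

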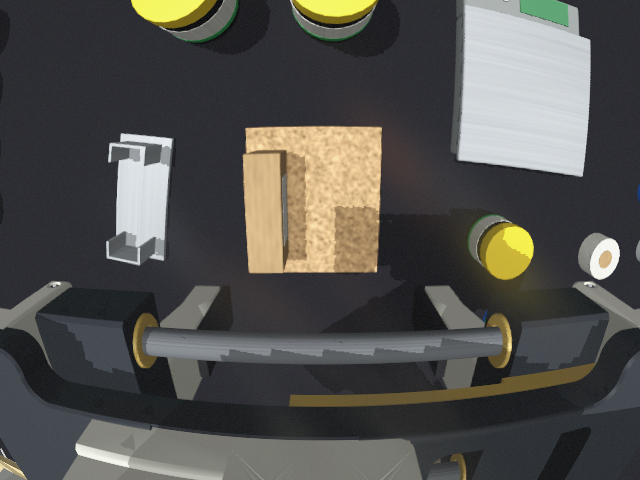

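Nothing moved and there was no contact, so the finger never met the carton. I'll repeat the push in small steps while logging the pose, with a side view mid-way.

Run:
```python
from h import *
th=np.radians(7);m=np.array([-np.sin(th),np.cos(th)]);M=np.array([449,155]);P=M+m*47
o=dn([*P,110],97)
bot.move_gripper(0);A=P+m*55
def log(n):
    q=bot.read_state();print(n,round(q["t"],2),q["tcp_pos"].round(1),round(q["width"],1),q["contact_force"].round(2),((q["tcp_pos"][:2]-P)@m).round(1))
log("closed")
bot.move_ptp([*A,90],o);log("A");bot.line_to([*A,50],200);log("low")
bot.line_to([*(P+m*5),50],100);log("push")
cv2.imwrite("pics/s4.png",cv2.resize(bot.camera("side")[230:430,220:440],None,fx=2.5,fy=2.5)[:,:,::-1])
```

```text
closed 28.57 [450.2 145.1 220. ] 0.4 [-0.43 -0.58 -0.18] -57.0
A 29.3 [437.  256.3  90.7] 0.5 [ 0.61 -0.18  0.52] 55.0
low 29.65 [437.2 255.7  51.1] 0.2 [ 0.37 -0.5   0.14] 54.4
push 30.3 [443.  206.4  50.2] 0.7 [0.3  0.16 0.3 ] 4.8
```

View pics/s4.png

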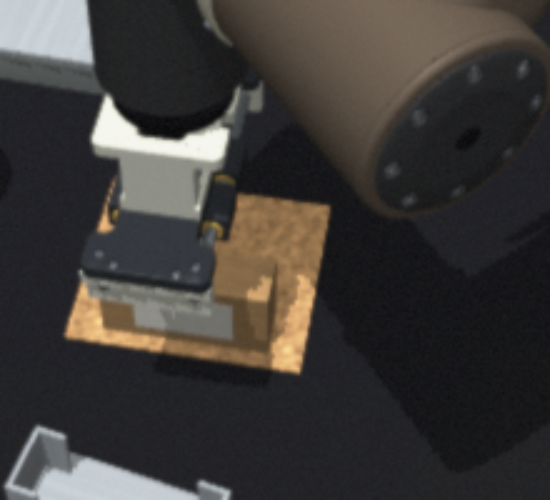

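The arm is on the carton's outer side and the carton looks slightly tilted, so I'll keep pushing well past the balance point.

Run:
```python
from h import *
th=np.radians(7);m=np.array([-np.sin(th),np.cos(th)]);M=np.array([449,155]);P=M+m*47
bot.line_to([*(P-m*32),54],80)
q=bot.read_state();print(q["t"],q["contact_force"],q["tcp_pos"])
cv2.imwrite("pics/s5.png",cv2.resize(bot.camera("side")[230:430,220:440],None,fx=2.5,fy=2.5)[:,:,::-1])
```

```text
30.9667 [-0.35126631  0.69829924 -0.29450352] [447.40167107 169.6349047   54.14147274]
```

View pics/s5.png

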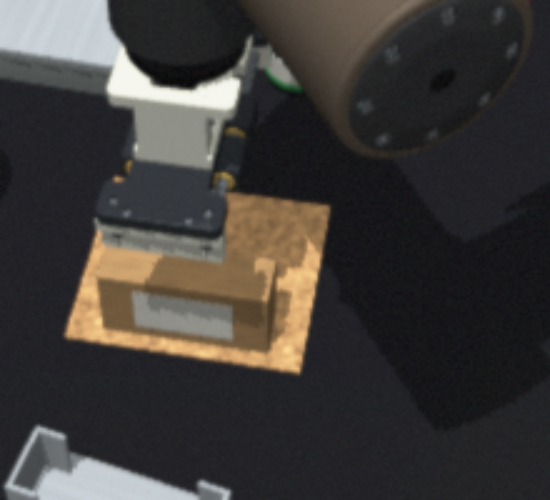

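Run:
```python
from h import *
c=bot.get_calibration("side");V=np.array(c["view"])
def pr(p):
    q=V@np.r_[p,1];return np.round([(c["fx"]*q[0]/-q[2]+c["cx"]-220)*2.5,(c["cy"]-c["fy"]*q[1]/-q[2]-230)*2.5])
th=np.radians(7);m=np.array([-np.sin(th),np.cos(th)]);a=np.array([m[1],-m[0]]);P=np.array([449,155])+m*47
for sx in(-60,60):
  for sy in(-18,18):
    for z in(3,67): print(sx,sy,z,pr([*(P+a*sx+m*sy),z]))
for d in(5,-32): print(d,"tip",pr([*(P+m*d),50]),"body",pr([*(P+m*d),120]))
p=cast("side",[(265/2.5+220,347/2.5+230),(103/2.5+220,330/2.5+230)],3);print(p, (p[:,:2]-P)@m,(p[:,:2]-P)@a)
s=bot.read_state();f=wcast([(321,241)],0,s);print(f)
c=bot.get_calibration("wrist");M=np.linalg.inv(np.array(c["T_tool_cam"]))
for q in ([0,0,0],[0,44,0],[0,-44,0],[0,0,-19]):
    v=M[:3,:3]@q+M[:3,3];t=np.arccos(-v[2]/np.linalg.norm(v));u=v[:2]/np.hypot(*v[:2])*t;print(q,c["cx"]+c["fx"]*u[0],c["cy"]-c["fy"]*u[1])
im=bot.camera("wrist");cv2.imwrite("pics/w5.png",im[:,:,::-1])
```

```text
-60 -18 3 [274. 310.]
-60 -18 67 [274. 256.]
-60 18 3 [265. 352.]
-60 18 67 [266. 298.]
60 -18 3 [112. 286.]
60 -18 67 [106. 232.]
60 18 3 [100. 327.]
60 18 67 [ 93. 273.]
5 tip [183. 285.] body [179. 223.]
-32 tip [194. 243.] body [191. 180.]
[[382.97985404 208.57126233   3.        ]
 [497.65172852 228.76635378   3.        ]] [14.2177821  20.28735636] [-58.99934724  57.27894301]
[[452.69555865 170.27855107   0.        ]]
[0, 0, 0] 320.3392219023227 278.19779820334554
[0, 44, 0] 397.4062791351186 277.7626420254474
[0, -44, 0] 243.3722783619444 277.5847810450494
[0, 0, -19] 320.21816999352274 292.4351917345507
```

View pics/w5.png

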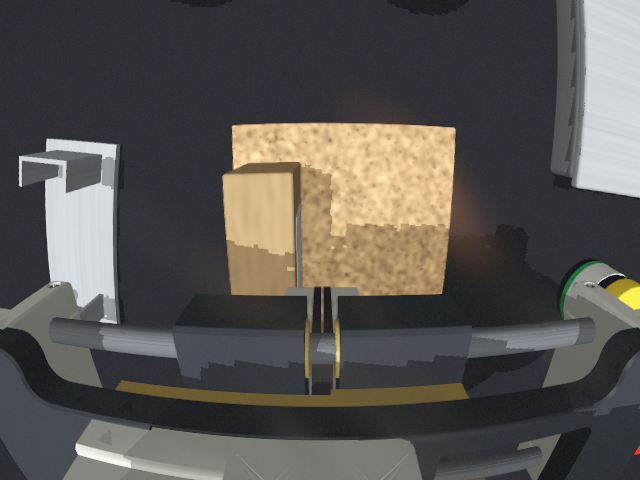

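The finger is now on the inner side (322,290) and the carton stands untouched at (225–300, 170–295), so the closed fingertip passed it without any contact. The inner pad faces are known to touch it, so I'll straddle the carton with the gripper open and push with the outer pad. The other finger clears the fall by about 14 mm.

Run:
```python
from h import *
th=np.radians(7);m=np.array([-np.sin(th),np.cos(th)]);M=np.array([449,155]);P=M+m*47
o=dn([*P,110],97)
bot.line_to([*(P-m*20),95],250);bot.move_gripper(88)
bot.line_to([*(P),95],250);bot.line_to([*P,42],200)
bot.line_to([*(P-m*24),42],150)
for d in(35,45,55,60):
    bot.line_to([*(P-m*d),42],70);q=bot.read_state();print(d,np.round(q["contact_force"][:2]@m,2),q["finger_force"])
bot.pause(.2);bot.line_to([*(P-m*52),130],250)
s,im=wrist("pics/w6.png");print(s["t"],s["tcp_pos"],s["width"])
np.save("s6.npy",s,allow_pickle=True)
```

```text
35 0.29 0.0
45 0.08 0.0
55 0.45 0.0
60 0.82 0.0
35.65 [449.80032142 150.52432383 130.80639818] 87.9011251526822
```

View pics/w6.png

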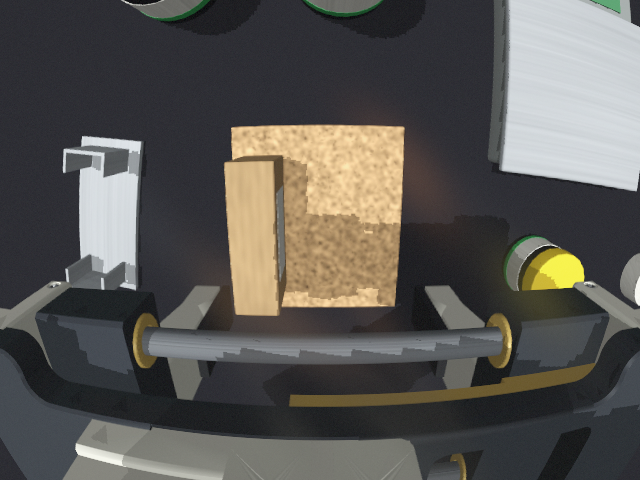

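Still standing with no contact measured. The grip did work, so I'll use it: take the carton again, tilt it 38° about its inner bottom edge (past its 29° balance angle), release and withdraw so that it falls flat. First I'll check the IK and that the grip closes on it.

Run:
```python
from h import *
th=np.radians(7);m=np.array([-np.sin(th),np.cos(th)]);a=np.array([m[1],-m[0],0]);P=np.array([449,155])+m*47-m*1
o=dn([*P,110],97);h=36
piv=np.r_[P-m*18,3];t=np.radians(40)
def tilt(t,dz):
    return piv+np.r_[m*(18*np.cos(t)-h*np.sin(t)),18*np.sin(t)+h*np.cos(t)+dz],(Ro.from_rotvec(a*t)*Ro.from_quat(o)).as_quat()
p1,o1=tilt(t,20);p2,_=tilt(t,2);back=-Ro.from_quat(o1).as_matrix()[:,2]
print(p1,p2,back,bot.solve_ik(list(p1),o1),bot.solve_ik(list(p2+back*80),o1))
bot.line_to([*P,100],250);bot.line_to([*P,39],200);bot.move_gripper(30,25)
s=bot.read_state();print(s["t"],s["width"],s["finger_force"])
```

```text
[446.72732613 173.50944334  62.14777693] [446.72732613 173.50944334  44.14777693] [ 0.0783361  -0.63799637  0.76604444] [ 0.09103479  0.31455267 -0.34229839 -0.80411494 -1.1018811   2.05010827] [-7.32353929e-05  2.72188317e-01 -2.87934908e-01 -7.45800045e-01
 -1.22325508e+00  2.03464554e+00]
37.6167 30.168688150125593 0.0
```

I've used all 10 picture views, so from here I'll only measure numerically. The fingers closed to 30 mm on nothing, so I'll check the state and locate the carton again in the top and side images by mask.

Run:
```python
from h import *
s=bot.read_state();print(s["tcp_pos"].round(1),s["eef_rot"].round(3),s["width"],s["contact_force"].round(2))
T0=np.ascontiguousarray(cv2.imread("pics/top0.png")[:,:,::-1])
th=np.radians(7);m=np.array([-np.sin(th),np.cos(th)]);a=np.array([m[1],-m[0]]);P=np.array([449,155])+m*47
for n,f in(("w3","s3"),("w6","s6")):
    im=np.ascontiguousarray(cv2.imread(f"pics/{n}.png")[:,:,::-1]);q=np.load(f+".npy",allow_pickle=True).item()
    # carton corner pixels: far/near ends of the top face, cast at several heights; length must be 120
    px=[(243,153),(286,151),(281,272),(248,272)] if n=="w3" else [(225,163),(281,158),(280,314),(236,315)]
    for z in(3,39,67,90):
        w=wcast(px,z,q);print(n,z,w.mean(0).round(1),"len",np.round([np.linalg.norm(w[0]-w[3]),np.linalg.norm(w[1]-w[2]),np.linalg.norm(w[0]-w[1])],0),((w.mean(0)[:2]-P)@m).round(1))
```

```text
[443.4 200.6  39. ] [ 0.998  0.061 -0.     0.   ] 30.168688150125593 [-0.49 -0.31  0.65]
w3 3 [429.9 208.5   3. ] len [142. 143.  48.] 8.4
w3 39 [438.7 203.7  39. ] len [129. 130.  44.] 2.6
w3 67 [445.6 200.   67. ] len [120. 120.  41.] -1.9
w3 90 [451.3 196.9  90. ] len [112. 112.  38.] -5.7
w6 3 [424.  208.8   3. ] len [149. 150.  50.] 9.4
w6 39 [435.9 203.3  39. ] len [132. 133.  44.] 2.5
w6 67 [445.2 199.   67. ] len [119. 120.  40.] -2.9
w6 90 [452.8 195.4  90. ] len [109. 109.  37.] -7.3
```

Run:
```python
from h import *
bot.move_gripper(20,40);s=bot.read_state();print(s["t"],s["width"],s["finger_force"])
im=bot.camera("wrist");cv2.imwrite("pics/w7.png",im[:,:,::-1])
ref=cv2.imread("pics/w5.png")[:,:,::-1]
hsv=cv2.cvtColor(im,cv2.COLOR_RGB2HSV)
m=cv2.inRange(hsv,np.array([5,50,50]),np.array([25,255,255]));m[300:]=0
for c in sorted(cv2.findContours(m,0,2)[0],key=cv2.contourArea)[-3:]: print(cv2.contourArea(c),cv2.boundingRect(c),cv2.approxPolyDP(c,5,True)[:,0].tolist())
```

```text
38.0833 19.94318369971307 0.0
0.0 (501, 222, 1, 1) [[501, 222]]
0.5 (638, 297, 2, 3) [[639, 297]]
39401.5 (275, 121, 255, 179) [[275, 123], [279, 286], [299, 286], [300, 299], [344, 299], [344, 288], [377, 286], [381, 295], [480, 292], [487, 298], [488, 292], [511, 299], [529, 284], [523, 281], [527, 267], [519, 236], [498, 221], [504, 131], [375, 121]]
```

The carton is where I think it is, yet the fingers closed through that height at z=39. The first grip, 36 mm below the top edge, did hold. That suggests the effective finger ends sit higher than the stated TCP, so I'll grip lower, at the release height, watching the force.

Run:
```python
from h import *
th=np.radians(7);m=np.array([-np.sin(th),np.cos(th)]);P=np.array([449,155])+m*46
bot.move_gripper(70,25);bot.line_to([*P,30],100);print(bot.read_state()["contact_force"].round(2))
bot.move_gripper(30,25);s=bot.read_state();print(s["t"],s["width"],s["finger_force"],s["tcp_pos"])
```

```text
[-0.44  0.29  0.23]
40.0333 34.550447149162416 25.001208186149597 [443.52772538 200.84660176  30.11854362]
```

Confirmed: it grips at z=30 but not at 39, so the effective finger ends are about 30 mm behind the stated TCP. The fingers act short, which is why all my pushes passed above the carton. I'll push low now, straddling it at z=20, then measure the white patch on the upturned broad face.

Run:
```python
from h import *
th=np.radians(7);m=np.array([-np.sin(th),np.cos(th)]);M=np.array([449,155]);P=M+m*46
bot.move_gripper(88);bot.line_to([*P,20],150);print(bot.read_state()["contact_force"].round(2))
bot.line_to([*(P-m*26),20],200);bot.line_to([*(P-m*62),20],110)
s=bot.read_state();print(s["t"],s["contact_force"].round(2))
bot.line_to([*(P-m*56),110],350)
s,im=wrist("pics/w8.png");print(s["t"],s["tcp_pos"].round(1))
np.save("s8.npy",s,allow_pickle=True)
hsv=cv2.cvtColor(im,cv2.COLOR_RGB2HSV)
k=cv2.inRange(hsv,np.array([0,0,90]),np.array([180,50,255]));k[295:]=0
for c in cv2.findContours(k,0,2)[0]:
    if cv2.contourArea(c)>300:
        w=wcast(c[:,0],39,s)[:,:2].astype(np.float32);print(cv2.boundingRect(c),cv2.contourArea(c),cv2.minAreaRect(w))
```

```text
[-0.23  0.68 -0.23]
42.05 [0.07 0.33 0.19]
42.4583 [451.1 146.6 111.8]
(512, 245, 58, 46) 824.5 ((455.6392517089844, -40.848175048828125), (32.047237396240234, 63.63310241699219), 41.45442581176758)
(292, 195, 56, 90) 4720.0 ((450.7313537597656, 147.6314239501953), (70.02479553222656, 40.67588424682617), 7.092811584472656)
(32, 138, 97, 157) 8853.5 ((434.87847900390625, 366.79681396484375), (117.0804672241211, 161.76495361328125), 85.62767028808594)
(505, 0, 135, 195) 23563.0 ((621.0616455078125, -57.44823455810547), (194.07772827148438, 162.54225158691406), 7.5666584968566895)
(115, 0, 69, 14) 569.0 ((621.5253295898438, 303.6027526855469), (62.32963180541992, 11.687323570251465), 85.5313491821289)
```

The white patch is up, 70×41 mm at (451,148), angle 7°: the carton lies flat near the mat's centre. Regrasp across the long edges, lowering with force checks, then place it on the pan.

Run:
```python
from h import *
C=[450.5,147.8];o=dn([*C,60],97)
bot.line_to([*C,12],250,o);z=12
while z>-6:
    bot.line_to([*C,z-3],80);f=bot.read_state()["contact_force"][2]
    z-=3
    if f>2.5:break
s=bot.read_state();print(z,s["t"],s["contact_force"].round(1),s["tcp_pos"].round(1))
bot.move_gripper(56,25);s=bot.read_state();print(s["t"],s["width"],s["finger_force"])
```

```text
-6 44.55 [ 0.3  0.3 -0. ] [450.4 147.7  -6.2]
45.075 63.642377297611255 25.000056624412537
```

Gripped at 63.6 mm. TCP z=-6 met no resistance, so the fingers really are shorter. On to the pan.

Run:
```python
from h import *
C=[450.5,147.8];T=[611,-62]
bot.line_to([*C,75],300);s=bot.read_state();print(s["width"],s["contact_force"].round(1))
bot.line_to([*T,72],450)
bot.line_to([*T,46],150);z=46
while z>36:
    z-=2;bot.line_to([*T,z],60);f=bot.read_state()["contact_force"][2]
    if f>0 or z<=38: break
s=bot.read_state();print(z,s["t"],s["contact_force"].round(1),s["tcp_pos"].round(1),s["width"])
bot.move_gripper(82)
bot.line_to([*T,110],350)
s=bot.read_state();im=bot.camera("top");cv2.imwrite("pics/t9.png",im[:,:,::-1]);w=bot.camera("wrist");cv2.imwrite("pics/w9.png",w[:,:,::-1]);print(s["t"])
np.save("s9.npy",s,allow_pickle=True)
hsv=cv2.cvtColor(w,cv2.COLOR_RGB2HSV)
k=cv2.inRange(hsv,np.array([5,60,60]),np.array([24,255,255]));k[290:]=0;k[:,:200]=0;k[:,440:]=0
c=max(cv2.findContours(k,0,2)[0],key=cv2.contourArea);print(cv2.boundingRect(c),cv2.minAreaRect(wcast(c[:,0],81,s)[:,:2].astype(np.float32)))
```

```text
63.864924317220904 [-0.3 -0.7 -2.4]
38 47.6 [-0.9 -0.1 -2.9] [610.9 -62.   37.8] 63.772747992713334
48.5333
(270, 162, 105, 128) ((633.0964965820312, -60.19933319091797), (83.34930419921875, 63.9277458190918), 7.064624786376953)
```

The carton lies on the pan at about (613,-62), pan centre about (610,-61), and is let go. Next is the jar: its 60 mm base is wider than the tin's 46 mm.

Run:
```python
from h import *
J=[434,-61];T=[613.5,-62];o=bot.read_state()["eef_rot"]
o=dn([*J,110],97)
bot.line_to([*J,105],350,o);bot.move_gripper(88);bot.line_to([*J,15],200)
s=bot.read_state();print(s["t"],s["contact_force"].round(1))
bot.move_gripper(54,25);s=bot.read_state();print(s["t"],s["width"],s["finger_force"])
if s["finger_force"]>10:
    bot.line_to([*J,122],250);print(bot.read_state()["contact_force"].round(1))
    bot.line_to([*T,122],300);bot.line_to([*T,102],120);z=102
    while z>96:
        z-=1.5;bot.line_to([*T,z],50);f=bot.read_state()["contact_force"][2]
        if f>-1.0:break
    s=bot.read_state();print(z,s["t"],s["contact_force"].round(1),s["tcp_pos"].round(1),s["width"])
    bot.move_gripper(82);bot.line_to([*T,165],350);print(bot.read_state()["t"])
```

```text
50.2833 [ 0.   0.2 -0.5]
50.8333 61.263673168280555 25.001058876514435
[-0.2  0.2 -3.4]
96.0 53.475 [-2.   0.8  4.5] [613.7 -62.   96.7] 61.20447040623676
54.4333
```

The jar is set down (contact felt at z=96) and released. Now the tin, using a top-camera check of the placed lid once the arm is out of the way.

Run:
```python
from h import *
N=[455,-368.5];o=dn([*N,130],97)
bot.move_ptp([*N,135],o);s=bot.read_state()
im=bot.camera("top");cv2.imwrite("pics/t10.png",im[:,:,::-1])
try:
    k=blob(im,[22,120,90],[38,255,255],(330,140,420,240));(u,v),r=cv2.minEnclosingCircle(k);print("lid",u,v,r,rect("top",k,147)[:3],cast("top",(u,v),147).round(1))
    k=blob(im,[5,60,60],[21,255,255],(320,130,420,240));print("carton",rect("top",k,81))
except Exception as e: print(e)
bot.line_to([*N,25],250);s=bot.read_state();print(s["t"],s["contact_force"].round(1))
bot.move_gripper(38,20);s=bot.read_state();print(s["t"],s["width"],s["finger_force"])
bot.line_to([*N,60],250);print(bot.read_state()["contact_force"].round(1))
```

```text
lid 369.4345703125 172.27569580078125 17.513336181640625 (array([612.8129 , -61.55745], dtype=float32), np.float32(61.792355), np.float32(58.959072)) [[612.2 -61.5 147. ]]
carton (array([574.1302 , -65.89426], dtype=float32), np.float32(63.808857), np.float32(53.633045), np.float32(-83.37718))
57.275 [-0.1 -0.1  1.1]
57.9583 45.460281378928556 19.960286915302277
[ 0.3  0.6 -2.8]
```

The lid is at (613,-61.5) with the right diameter at z=147. Placing the tin there.

Run:
```python
from h import *
N=[455,-368.5];T=[612.8,-61.6]
bot.line_to([*N,205],350);bot.line_to([*T,203],300)
bot.line_to([*T,178],120);z=178
while z>171:
    z-=1.5;bot.line_to([*T,z],50);f=bot.read_state()["contact_force"][2]
    if f>-0.3:break
s=bot.read_state();print(z,s["t"],s["contact_force"].round(1),s["tcp_pos"].round(1),s["width"])
bot.move_gripper(75);bot.line_to([*T,285],350)
s=bot.read_state();print(s["t"])
im=bot.camera("side");cv2.imwrite("pics/s11.png",im[:,:,::-1])
c=bot.get_calibration("side");V=np.array(c["view"])
def pr(p):
    q=V@np.r_[p,1];return np.round([c["fx"]*q[0]/-q[2]+c["cx"],c["cy"]-c["fy"]*q[1]/-q[2]])
u,v=pr([*T,225]).astype(int);print("tin top expected",u,v)
k=blob(im,[0,0,100],[180,60,255],(u-30,v-20,u+30,v+25));print(cv2.boundingRect(k),rect("side",k,225)[:3])
```

```text
172.0 61.475 [0.2 0.1 1. ] [613.1 -61.6 172.4] 45.484324608843146
62.675
tin top expected 250 155
(239, 149, 25, 21) (array([607.9554 , -52.21943], dtype=float32), np.float32(62.599545), np.float32(45.17281))
```

The tin's top sits where expected (column 251 against 250, 45 mm wide), and the gripper is clear. Handing in at 62.7 s.

```bash
python3 -c "
from plant import bot
print(bot.close_job())"
```

```text
the job is handed in; nothing more can be done
None
```

I handed the job in at about 63 s: the carton was tipped flat on the mat, regrasped across its long edges and set on the pan, then the jar and the tin were stacked centred on it; I checked the final positions by camera measurement, but `close_job()` returned no verdict.

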